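# Stow the adjustable wrench and snap its retaining cap on

## Robot

A 6-joint arm with a two-finger parallel gripper is mounted at the origin on a cart in front of the work surface, level with it; the furniture and walls round the work are solid. World frame = base frame: x ahead of the robot, y to its left, z up, the work surface at z = 0. Lengths are in mm, angles in rad, forces in N, time in s.
With the tool pointing down it reaches from about 275 to 775 mm from the base axis. Payload 14.6 kg.
Tool frame: the origin (TCP) lies between the finger pads; the fingertips stand 19 mm ahead of it and the grasp point (between the pads) is the TCP (manip.tip_reach is the distance from the TCP to the fingertips, in mm); z points along the fingers, y is the line along which they close (so a half turn about z gives the same grasp; the last joint's range is limited). The gripper opens to 85 mm and grips with 20 to 120 N. Pads are 22 mm wide; open, the fingers measure 114 mm over their backs; the gripper's body (76 mm by 85 mm) begins 54 mm behind the grasp point. The pads swing forward as they close: fully open they stand 13 mm farther back than shut.
Start: joints at [0.993, 0.263, -0.048, 1.259, 0, 1.415], TCP at [215.42, 478.772, 250.278] pointing down, gripper open.
Joint ranges: [-2.65, 2.65], [-0.89, 1.7], [-1.18, 1.37], [-2.13, 2.11], [-1.35, 1.29], [-3.14, 3.14]. Speed limits (rad/s): [1.89, 1.89, 2.57, 2.79, 3.14, 3.14].

## Interface

Orientations are given as a unit quaternion [w, x, y, z].
In Python, from rig import state, imaging, ticket, manip gives the robot as it stands.
- The arm moves only by the shell command python3 -m creep 'ROWS'. ROWS is JSON, a list that holds one entry, the list of rows, each a list of 7 numbers: the shift along the tool's x, y, z normalised to -1 to 1, where 1 is 20 cm, then the turn, a rotation vector about the tool's x, y, z normalised to -1 to 1, where 1 is 90 degrees, then the closure, from 0 (fully open) to 1 (shut). A call has 1 to 10 rows; each row shifts and turns the commanded pose from where the row before left it, along the tool's axes as they then stand; what a row does not reach is not made up. A row lasts 1/12 s, in which the tool goes at most 41.7 mm and 7.16 degrees, less where a joint would pass 70% of its speed; a pose out of reach is approached as far as the arm can. A call with a number of a shift or a turn outside -1 to 1 is refused whole. A call with a gripper value outside its range is refused whole. The fingers move at their own pace and stop on an object; the grip force is fixed at half the most. Time passes only in rows, so rows that do not move let the fingers close. It gives the time, the measured TCP pose, the force, the opening and the grip force at its end, in the units of the state.
- state(): the state, without advancing time (a new reading comes with each control period).
- imaging.grab_frame(name): name is "scene" or "top" or "wrist"; returns a dict with "pixels" (384x512x3 uint8, red, green, blue), "K" (3x3 intrinsics, pixels), "k1" (the pictures are not rectified: a ray, as slopes to the right and down, at radius r is drawn at 1 + k1 r^2 times it, then the intrinsics apply), "rvec" (rotation vector, rad) and "tvec" (3), from world to camera coordinates, as OpenCV has them. Camera axes: x right, y down, z forward; pixel columns grow to the right and rows downward; lengths in mm; the calibration is good to about 2 mm. A picture is of the moment at which its call begins. There is no depth.
- ticket.sign_off(): hands the job in; it is judged then, once.
The state is a dict: "time_s": time; "q": joint angles; "qd": joint speeds; "effort": joint torques, N m; "position": TCP position; "eef_rot": TCP orientation; "wrist_force": force on the tool from outside, world axes, zero at the start; "wrist_torque": the same for the moment, N m; "gripper_width": finger opening in mm; "gripper_force": force on a finger pad.
Only numpy, scipy, OpenCV 4.12 (cv2) and the standard library are available. Lean on these libraries where they do the work, as an engineer would, in place of code of your own. Each camera call takes 0.05 s, during which the arm holds its last target. There are 200 camera calls.

## Task

Lay the adjustable wrench flat in the wooden tool holder, jaw end in the wide bay and handle end in the narrow slot. Then take the grey snap cap, set it upright over the steel stud and press it down past its click until its flange is fully home on the collar, locking the wrench in, without brute force. Finish while still holding the cap and keep pressing it firmly down: do not let go. Leave the pencil, tape measure and sanding block where they lie.

Things in the scene. Friction and masses are not known exactly. Their poses are not given: they have to be found in the camera images.
- tray: Wooden tool holder fixed to the bench: plywood plate 212 x 120 mm, top 12 mm above the bench; origin at the centre of its underside, x along the plate, z up. On it ribs 10 mm high outline the wrench's place, whose long axis runs along x at y = -20 mm: narrow handle slot at x = -95 to -45 mm, wide jaw bay at x = +32 to +95 mm; no ribs between them, so fingers have room
- wrench_place (a point): Where point wrench_mid belongs when the wrench lies in the holder (at x = -5, y = -17, z = 18.5 mm of body tray, on which it is fixed); its x axis points to the jaw bay and the wrench's x axis must point the same way. The handle slot (29 mm wide, y = -32 to -3 mm) and jaw bay (60 mm wide, y = -50 to +10 mm) leave about 5 mm play on each side
- stud_seat (a point): Top centre of the steel collar (28 mm diameter) at the foot of the upright stud, fixed on the holder at x = -66, y = 19, z = 28 mm of body tray, beside the handle slot. The cap's underside rests here when fully home
- wrench_mid (a point): Loose steel adjustable wrench, 175 x 48 x 13 mm, about 0.28 kg, lying flat. This point is on the handle near mid-length, half-way up (6.5 mm above its underside); grip it here across y, 17 to 20 mm wide. x points towards the jaws, z up. It reaches 82 mm behind this point and 92 mm ahead; from 16 mm ahead on it is up to 48 mm wide
- wrench_jaw (a point): Point in the jaw end of the wrench, 75 mm ahead of point wrench_mid along x, 3 mm to its -y side, same height
- cap_center (a point): Loose grey plastic snap cap, 0.06 kg, standing upright on its flange; point on its axis, 20 mm above its underside. Round flange 74 mm across and 4 mm thick at the bottom with a 19 mm hole below that takes the stud; above it a hollow twelve-sided knob 33 mm across, top 39.5 mm above the underside. Grip the knob from above at any yaw
- pencil: Bystander: loose carpenter's pencil, 190 x 13 x 7 mm; origin at the centre of its underside, x along it
- tape: Bystander: loose tape measure, 72 x 88 x 36 mm; origin at the centre of its underside
- sander: Bystander: loose sanding block, 103 x 70 x 26 mm; origin at the centre of its underside
- stud_tip (a point): Tip of the stud, 28 mm above stud_seat: 6 mm across, widening over 9 mm to a 16 mm shaft. Three sprung balls 11.5 mm above the seat stand out of the shaft: the cap meets them with its underside about 17 mm above the seat, about 6 to 15 N pushes it past; then the force drops, the balls draw it down (up to about 13 N) and its last 2 mm to the seat are free
- collar: Steel collar at the foot of the stud, 28 mm diameter and 16 mm high, fixed on the holder's plate; origin at the centre of its underside, z up; its flat top is point stud_seat, on which the cap comes to rest
Not all that is in view belongs to the job. Leave any green or pink look-alike of the part that bears cap_center alone.

How it is judged (in metres and radians):
On the way, in this order (a step that is already met when the one before it is completed fails the run):
1. the wrench lies flat in the holder, jaws in the wide bay (horizontal distance between wrench_mid and wrench_place below 0.014 m and x of wrench_jaw in the frame of tray above 0.055 m and z of each of wrench_mid, wrench_jaw in the frame of tray below 0.0215 m), for 0.2 s.
2. the cap is over the stud, past its click and down on the collar (horizontal distance between cap_center and stud_seat below 0.004 m and z of cap_center in the frame of stud_seat below 0.022 m), for 0.1 s.
At the end, for the whole second after the job is handed in: The wrench lies flat in the holder within 14 mm of its place, jaws in the wide bay; the cap is upright on the stud's axis (4 mm, 0.08 rad), its underside within 2 mm of the collar, and the fingers still touch it (over 3 N) and press it onto the collar with more than 3 N (all of step 1 and all of step 2 and z of cap_center in the frame of stud_seat above 0.017 m and angle between cap_center's own z axis and vertical below 0.08 rad and contact force between cap and the fingers above 3 N and contact force between cap and collar above 3 N); the arm keeps its last pose, push and grip.
It fails at once if a bystander (pencil, tape measure, sanding block) is moved by more than 30 mm (distance of any of pencil, tape, sander from where it was at the start of the episode above 0.03 m).
It fails at once if the cap is pressed onto the holder with more than 90 N (contact force between cap and tray above 90 N).
It also fails if it takes over 48 s, if anything falls off the work surface, if the arm or the gripper's body presses on something with over 40 N, if the wrist force passes 120 N, or if a joint passes its speed limit or range.

## Working session

There is one attempt and no reset: what is moved stays moved. The work goes in short steps, Python scripts to look and compute and a shell command to move; the robot and the scene stay as the last step left them, time stands still between calls to the robot, and variables do not carry over. Pictures are saved under pics/ and viewed, at most 10 in all, crops included, and the job is handed in when it is done.

```bash
mkdir -p pics
cat > h.py <<'E'
import numpy as np, cv2
from scipy.spatial.transform import Rotation as R
from rig import state, imaging, ticket, manip
def snap(n,f):
    g=imaging.grab_frame(n); cv2.imwrite(f'pics/{f}.png',g['pixels'][:,:,::-1])
    np.savez(f'pics/{f}.npz',**{k:np.array(g[k]) for k in ('K','k1','rvec','tvec')})
def world(f,uv,z):
    d=np.load(f'pics/{f}.npz'); D=np.array([float(d['k1']),0,0,0]); Rm=cv2.Rodrigues(d['rvec'])[0]
    uv=np.array(uv,float).reshape(-1,1,2); n=cv2.undistortPoints(uv,d['K'],D)[:,0]
    c=-Rm.T@d['tvec'].ravel(); r=np.c_[n,np.ones(len(n))]@Rm
    z=np.broadcast_to(z,len(n))
    return c+r*((z-c[2])/r[:,2])[:,None]
def rot():
    q=state()['eef_rot']; return R.from_quat([q[1],q[2],q[3],q[0]])
def plan(goal,yaw=None):
    """tool-axis shift in units (0.2 m) from current measured pose; yaw = wanted world yaw of tool y (mod pi)"""
    s=state(); r=rot(); p=np.array(s['position']); M=r.as_matrix()
    print('shift units',np.round(r.inv().apply(np.array(goal)-p)/200,4))
    y=np.arctan2(M[1,1],M[0,1]); print('tool y yaw',y,'M',np.round(M,3).tolist())
    if yaw is not None:
        d=(yaw-y+np.pi/2)%np.pi-np.pi/2; print('turn z units',-d/(np.pi/2), 'q6',s['q'][5])
E
python3 - <<'E'
from h import *
snap('top','t0');snap('scene','s0')
s=state();print(s);plan(s['position'])
a=cv2.imread('pics/t0.png');
E
```

```text
{'time_s': 0.1, 'q': array([ 9.92698014e-01,  2.63468260e-01, -4.88526921e-02,  1.25942390e+00,
        8.85783979e-06,  1.41550133e+00]), 'qd': array([-0.0023726 , -0.00259877,  0.00260207,  0.00027981, -0.00032599,
        0.00016816]), 'effort': array([ 3.37725869e-03, -6.38577104e+01,  3.85064042e+01,  9.99806158e-03,
       -1.00919274e-04,  1.89124518e-05]), 'position': array([215.29019122, 478.57461706, 249.88435396]), 'eef_rot': array([-1.74173499e-04,  2.09830537e-01,  9.77737654e-01, -4.41143977e-04]), 'wrist_force': array([0.71904773, 0.88488459, 0.2424034 ]), 'wrist_torque': array([9.27314559e-05, 1.36395230e-02, 5.44056880e-02]), 'gripper_force': 0.0, 'gripper_width': 85.52542464413963}
shift units [0. 0. 0.]
tool y yaw 1.147993081817116 M [[-0.912, 0.41, -0.001], [0.41, 0.912, -0.001], [0.0, -0.001, -1.0]]
```

View pics/t0.png

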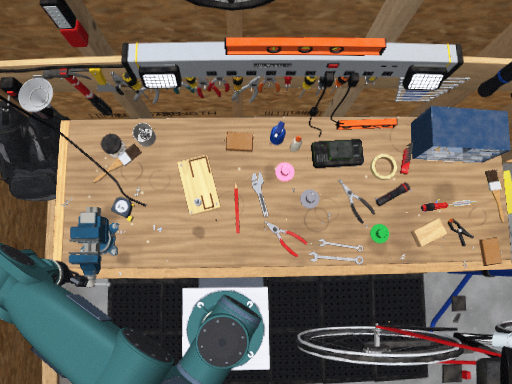

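View pics/s0.png

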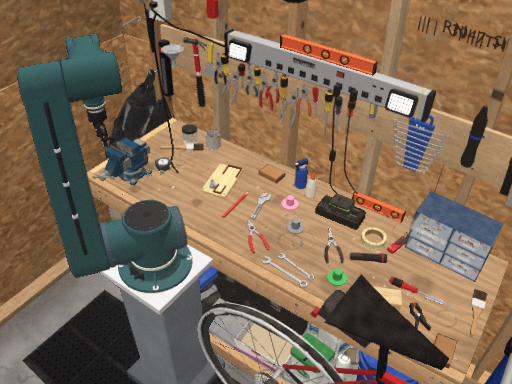

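The top view shows the holder near (198,184), the wrench near (260,193), the grey cap near (310,199), and the pencil at (237,207). The green and pink caps are decoys. I'll enlarge the work area.

Run:
```python
from h import *
a=cv2.imread('pics/t0.png')[145:245,170:330]; cv2.imwrite('pics/c0.png',cv2.resize(a,None,fx=5,fy=5,interpolation=cv2.INTER_CUBIC))
print(world('t0',[(198,184),(260,193),(310,199),(237,207)],[12,6,20,5]).round())
```

```text
[[ 537.   96.   12.]
 [ 500. -139.    6.]
 [ 473. -328.   20.]
 [ 448.  -51.    5.]]
```

View pics/c0.png

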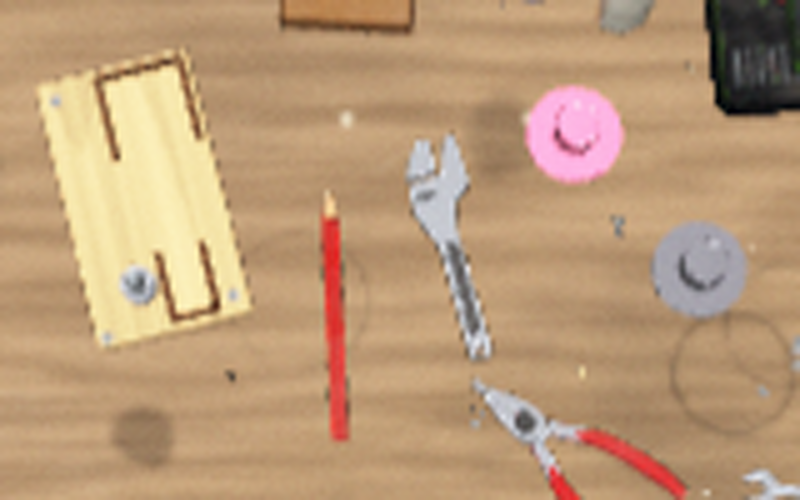

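The crop shows the holder with its jaw bay at the top and its stud at (138,285), left of the slot. The wrench has its jaws up at (437,150) and its tail at (482,355). The cap centre is at (700,270).

```bash
cat > m.py <<'E'
from h import *
c=lambda P:np.array(P,float)/5-0.4+np.array([170,145])
k=world('t0',c([(38,88),(183,50),(252,308),(105,347)]),12)[:,:2]
o=k.mean(0); x=(k[0]+k[1]-k[2]-k[3]);th=np.arctan2(x[1],x[0]); print('tray',o,th,np.linalg.norm(k-np.roll(k,1,0),axis=1))
Rt=np.array([[np.cos(th),-np.sin(th)],[np.sin(th),np.cos(th)]])
print('place',o+Rt@[-5,-17],'stud',o+Rt@[-66,19],'studpix',world('t0',c([(138,285)]),42))
w=world('t0',c([(482,355),(437,140),(460,275)]),7)[:,:2]; print('wrench ends',w)
h=world('t0',c([(480,345),(450,245)]),7)[:,:2];d=h[1]-h[0];print('handle axis',np.arctan2(d[1],d[0]),'len',np.linalg.norm(w[1]-w[0]))
u=(d)/np.linalg.norm(d);print('mid',w[0]+82*u)
print('cap',world('t0',c([(700,270)]),3))
E
python3 m.py
python3 - <<'E'
from h import *
plan([500,-139,230],0)
E
```

```text
tray [536.94463719  94.79322493] 0.257717199447547 [207.42096043 115.13932475 207.57507396 114.42585938]
place [536.44262031  77.08029239] stud [468.28172949  96.34406572] studpix [[465.22517931  95.93323673  42.        ]]
wrench ends [[ 413.39431724 -160.3926992 ]
 [ 579.53231092 -129.27478817]
 [ 474.65943468 -144.91761791]]
handle axis 0.2704406128656085 len 169.02709052662772
mid [ 492.413886   -138.48590223]
cap [[ 476.69412477 -329.15095939    3.        ]]
shift units [-2.5652 -2.2318  0.1011]
tool y yaw 1.147993081817116 M [[-0.912, 0.41, -0.001], [0.41, 0.912, -0.001], [0.0, -0.001, -1.0]]
turn z units 0.7308350944259706 q6 1.4155013278926127
```

```bash
python3 -m creep '[[[0,0,0,0,0,-0.072,0],[0,0,0,0,0,-0.072,0],[0,0,0,0,0,-0.072,0],[0,0,0,0,0,-0.072,0],[0,0,0,0,0,-0.072,0],[0,0,0,0,0,-0.072,0],[0,0,0,0,0,0,0]]]'; python3 -c "
from h import *
plan([495,-139,230],1.80)"
```

```text
time_s: 0.68
position: [215.3, 478.6, 250.0]
eef_rot: [-0.0, -0.13, 0.991, -0.0]
wrist_force: [0.6, -0.1, 0.4]
gripper_width: 85.0
gripper_force: 0.0
shift units [-0.5535 -3.3445  0.1012]
tool y yaw 1.8319879124450882 M [[-0.966, -0.258, -0.0], [-0.258, 0.966, -0.001], [0.001, -0.0, -1.0]]
turn z units 0.020364137539306135 q6 0.7314943062145763
```

```bash
python3 -m creep '[[[-0.028,-0.167,0,0,0,0,0],[-0.028,-0.167,0,0,0,0,0],[-0.028,-0.167,0,0,0,0,0],[-0.028,-0.167,0,0,0,0,0],[-0.028,-0.167,0,0,0,0,0],[-0.028,-0.167,0,0,0,0,0],[-0.028,-0.167,0,0,0,0,0],[-0.028,-0.167,0,0,0,0,0],[-0.028,-0.167,0,0,0,0,0],[-0.028,-0.167,0,0,0,0,0]]]'; python3 -m creep '[[[-0.028,-0.167,0.01,0,0,0,0],[-0.028,-0.167,0.01,0,0,0,0],[-0.028,-0.167,0.01,0,0,0,0],[-0.028,-0.167,0.01,0,0,0,0],[-0.028,-0.167,0.01,0,0,0,0],[-0.028,-0.167,0.01,0,0,0,0],[-0.028,-0.167,0.01,0,0,0,0],[-0.028,-0.167,0.01,0,0,0,0],[-0.028,-0.167,0.01,0,0,0,0],[-0.028,-0.167,0.01,0,0,0,0]]]' >/dev/null;python3 -m creep '[[[0,0,0,0,0,0,0],[0,0,0,0,0,0,0]]]'
python3 -c "
from h import *
snap('wrist','w1')
plan([495,-139,230],1.80)"
```

```text
time_s: 1.52
position: [354.3, 168.2, 250.3]
eef_rot: [0.0, -0.125, 0.992, 0.0]
wrist_force: [0.4, 0.2, -0.2]
gripper_width: 85.1
gripper_force: 0.0
time_s: 2.52
position: [492.9, -140.4, 229.6]
eef_rot: [-0.001, -0.125, 0.992, 0.0]
wrist_force: [0.6, 0.5, 0.5]
gripper_width: 85.3
gripper_force: 0.0
shift units [-0.0124 -0.0017 -0.0007]
tool y yaw 1.8227737631796699 M [[-0.968, -0.249, -0.001], [-0.249, 0.968, 0.001], [0.001, 0.001, -1.0]]
turn z units 0.014498227931394618 q6 -0.6869739596613367
```

View pics/w1.png

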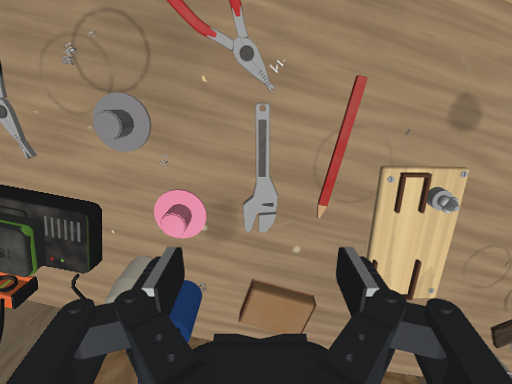

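The wrist view has everything: wrench tail (262,104) and jaws (258,231), the holder's near corners (381,167) and (469,168), and cap flange (122,122). I'll enlarge the wrench and holder.

Run:
```python
from h import *
a=cv2.imread('pics/w1.png'); f=lambda y,x,h,w:cv2.resize(a[y:y+h,x:x+w],None,fx=4,fy=4,interpolation=cv2.INTER_CUBIC)
A=f(95,225,145,72);B=f(157,362,145,112)
cv2.imwrite('pics/c1.png',np.hstack([A,B]))
g=cv2.cvtColor(a,cv2.COLOR_BGR2HSV)
# cap: low saturation blob
m=((g[...,1]<50)&(g[...,2]>60)).astype(np.uint8)[80:165,80:165]
n,l,s,c=cv2.connectedComponentsWithStats(m); i=1+s[1:,4].argmax(); print(s[i],c[i]+80)
```

```text
[  12   12   59   60 2673] [121.10512533 121.59633371]
```

View pics/c1.png

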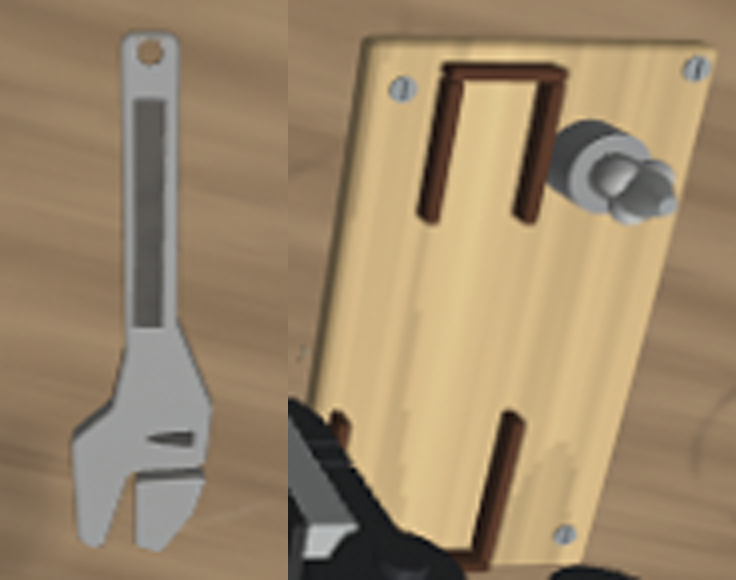

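```bash
cat > m2.py <<'E'
from h import *
A=lambda P:np.array(P,float)/4-.375+np.array([225,95])
B=lambda P:(np.array(P,float)-[288,0])/4-.375+np.array([362,157])
ang=lambda d:np.arctan2(d[1],d[0])
w=world('w1',A([(150,33),(151,100),(151,320),(145,550)]),13)[:,:2]
d=w[2]-w[1];u=d/np.linalg.norm(d);print('wrench yaw',ang(d),'mid',w[0]+82*u,'len',(w[3]-w[0])@u, w.round(1).tolist())
k=world('w1',B([(368,40),(716,46),(580,563)]),12)[:,:2]
print('edges',np.linalg.norm(k[1]-k[0]),np.linalg.norm(k[2]-k[1]))
th=(ang(k[2]-k[1])+ang(k[1]-k[0])-np.pi/2)/2;print(ang(k[2]-k[1]),ang(k[1]-k[0])-np.pi/2)
Rt=np.array([[np.cos(th),-np.sin(th)],[np.sin(th),np.cos(th)]])
o=np.mean([k[0]-Rt@[-106,-60],k[1]-Rt@[-106,60],k[2]-Rt@[106,60]],0)
print('tray',o,th,'place',o+Rt@[-5,-17],'stud',o+Rt@[-66,19],'tip',world('w1',B([(667,204)]),56),'collar top',world('w1',B([(608,172)]),28))
print('cap',world('w1',[(121.1,121.6)],4))
plan([*(w[0]+82*u),100],ang(d)+np.pi/2)
E
python3 m2.py
```

```text
wrench yaw 0.25326048869896706 mid [ 491.66257272 -136.74634537] len 171.8244489784907 [[412.3, -157.3], [431.1, -152.1], [498.2, -134.7], [579.1, -116.0]]
edges 119.46497129715792 210.10018494438123
0.24808262798868821 0.23973249403952912
tray [537.44460903  96.66199757] 0.2439075610141086 place [536.6980386   78.95768644] stud [468.80966432  99.16087028] tip [[468.20424694 100.79491125  56.        ]] collar top [[468.34000162 100.07008609  28.        ]]
cap [[ 477.25333884 -325.24387845    4.        ]]
shift units [5.000e-04 1.280e-02 6.493e-01]
tool y yaw 1.8227737631796699 M [[-0.968, -0.249, -0.001], [-0.249, 0.968, 0.001], [0.001, 0.001, -1.0]]
turn z units -0.0008168164721977483 q6 -0.6869739596613367
```

```bash
python3 -m creep '[[[0,0.013,0.15,0,0,0,0],[0,0,0.15,0,0,0,0],[0,0,0.15,0,0,0,0],[0,0,0.15,0,0,0,0],[0,0,0.15,0,0,0,0],[0,0,0.15,0,0,0,0],[0,0,0.09,0,0,0,0],[0,0,0.05,0,0,0,0],[0,0,0,0,0,0,0],[0,0,0,0,0,0,0]]]'; python3 -c "
from h import *
plan([491.7,-136.7,21.5],1.824)"
```

```text
time_s: 3.4
position: [491.8, -135.7, 22.6]
eef_rot: [-0.0, -0.127, 0.992, 0.0]
wrist_force: [0.1, 0.8, 1.0]
gripper_width: 85.5
gripper_force: 0.0
shift units [ 0.0016 -0.0049  0.0055]
tool y yaw 1.8263952124167935 M [[-0.968, -0.253, -0.001], [-0.253, 0.968, 0.0], [0.0, 0.0, -1.0]]
turn z units 0.001524839583551027 q6 -0.6846861634191466
```

Close, then lift.

```bash
python3 -m creep '[[[0,-0.005,0,0,0,0,0.5],[0,0,0,0,0,0,1],[0,0,0,0,0,0,1],[0,0,0,0,0,0,1],[0,0,0,0,0,0,1],[0,0,0,0,0,0,1],[0,0,0,0,0,0,1],[0,0,0,0,0,0,1],[0,0,0,0,0,0,1],[0,0,0,0,0,0,1]]]';  python3 -c "
from h import *
plan([536.7,79.3,100],1.82)"
```

```text
time_s: 4.23
position: [492.6, -137.8, 22.7]
eef_rot: [0.0, -0.128, 0.992, -0.0]
wrist_force: [-2.1, -0.6, 7.2]
gripper_width: 15.4
gripper_force: 56.1
shift units [-0.4881  0.9943 -0.3867]
tool y yaw 1.8265992013139731 M [[-0.967, -0.253, 0.001], [-0.253, 0.967, -0.001], [-0.001, -0.001, -1.0]]
turn z units 0.004201182038309379 q6 -0.6879172795682874
```

```bash
python3 -m creep '[[[0,0,-0.06,0,0,0,1],[0,0,-0.12,0,0,0,1],[0,0,-0.12,0,0,0,1],[0,0,-0.08,0,0,0,1],[-0.06,0.12,0,0,0,0,1],[-0.06,0.12,0,0,0,0,1],[-0.06,0.12,0,0,0,0,1],[-0.06,0.12,0,0,0,0,1],[-0.06,0.12,0,0,0,0,1],[-0.06,0.12,0,0,0,0,1]]]';python3 -m creep '[[[-0.05,0.12,0,0,0,0,1],[-0.05,0.1,0,0,0,0,1],[-0.02,0.05,0,0,0,0,1],[0,0,0,0,0,0,1],[0,0,0,0,0,0,1]]]';  python3 -c "
from h import *
snap('wrist','w2')
plan([536.7,79.3,100],1.815)"
```

```text
time_s: 5.07
position: [525.5, 21.2, 98.2]
eef_rot: [-0.0, -0.127, 0.992, 0.0]
wrist_force: [0.3, -0.9, -3.2]
gripper_width: 15.6
gripper_force: 56.8
time_s: 5.48
position: [534.9, 78.2, 98.1]
eef_rot: [-0.0, -0.128, 0.992, -0.0]
wrist_force: [-0.5, 0.0, -2.3]
gripper_width: 15.8
gripper_force: 56.8
shift units [-0.011   0.0058 -0.0095]
tool y yaw 1.82645289545635 M [[-0.967, -0.253, -0.001], [-0.253, 0.967, -0.0], [0.001, -0.0, -1.0]]
turn z units 0.007291139698371229 q6 -0.26219580937834236
```

View pics/w2.png

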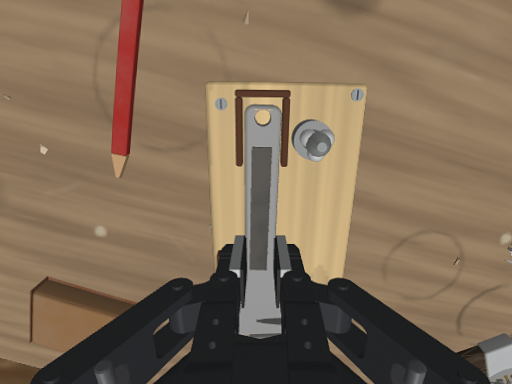

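The wrench is held straight above its place: tail at (262,106), slot ribs at (238..288, 92), stud near (318,143). I'll compute the offset.

Run:
```python
from h import *
k=world('w2',[(207,84),(366,86)],12)[:,:2]; d=k[1]-k[0]; th=np.arctan2(d[1],d[0])-np.pi/2; print(th,np.linalg.norm(d))
th=.246;Rt=np.array([[np.cos(th),-np.sin(th)],[np.sin(th),np.cos(th)]])
o=k.mean(0)+Rt@[106,0]; print('tray',o,'place',o+Rt@[-5,-17],'stud',o+Rt@[-66,19])
r=world('w2',[(236,92),(290,92)],22)[:,:2]; print('slot ribs in tray',(r-o)@Rt)
t=world('w2',[(262,106),(249,240),(273,240)],98-22.5+13)[:,:2];print('tail in tray (want -87,-17), handle sides',(t-o)@Rt)
```

```text
0.24887816782498207 115.97538085613589
tray [539.68931785  99.30326461] place [538.97979422  81.59743009] stud [471.04929466 101.65851751]
slot ribs in tray [[-100.15234252  -36.14253901]
 [-100.57839137    1.44181272]]
tail in tray (want -87,-17), handle sides [[-92.12831569 -18.38500265]
 [-21.169193   -24.63603177]
 [-21.32100354 -11.32537424]]
```

```bash
python3 -m creep '[[[-0.02,0.007,0,0,0,0.007,1],[0,0,0.08,0,0,0,1],[0,0,0.08,0,0,0,1],[0,0,0.06,0,0,0,1],[0,0,0.04,0,0,0,1],[0,0,0.03,0,0,0,1],[0,0,0.015,0,0,0,1],[0,0,0.007,0,0,0,1],[0,0,0,0,0,0,1],[0,0,0,0,0,0,1]]]'
```

```text
time_s: 6.37
position: [539.0, 80.5, 36.3]
eef_rot: [0.0, -0.122, 0.993, -0.0]
wrist_force: [0.2, -1.3, -2.9]
gripper_width: 15.9
gripper_force: 56.8
```

```bash
python3 -m creep '[[[0,0,0.006,0,0,0,1],[0,0,0,0,0,0,1],[0,0,0,0,0,0,0.4],[0,0,0,0,0,0,0],[0,0,0,0,0,0,0],[0,0,0,0,0,0,0],[0,0,-0.1,0,0,0,0],[0,0,-0.15,0,0,0,0],[0,0,-0.15,0,0,0,0],[0,0,-0.15,0,0,0,0]]]'; python3 -m creep '[[[0,-0.15,-0.1,0,0,0,0],[0,-0.15,0,0,0,0,0],[0,-0.15,0,0,0,0,0],[0,-0.15,0,0,0,0,0],[0,-0.1,0,0,0,0,0],[0,0,0,0,0,0,0],[0,0,0,0,0,0,0]]]'; python3 -c "
from h import *
snap('wrist','w3')
plan([471,-325,130])"
```

```text
time_s: 7.2
position: [538.3, 80.6, 146.0]
eef_rot: [-0.0, -0.122, 0.993, 0.0]
wrist_force: [0.9, 0.3, 0.3]
gripper_width: 85.5
gripper_force: 0.0
time_s: 7.78
position: [572.6, -56.0, 164.5]
eef_rot: [-0.0, -0.121, 0.993, 0.0]
wrist_force: [-0.8, 0.8, 1.2]
gripper_width: 85.6
gripper_force: 0.0
shift units [ 0.8181 -1.1868  0.1728]
tool y yaw 1.8149108176991806 M [[-0.97, -0.242, -0.0], [-0.242, 0.97, 0.0], [0.0, 0.0, -1.0]]
```

View pics/w3.png

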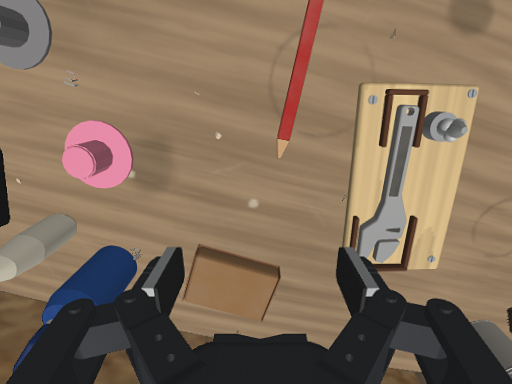

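The wrench lies in the holder: jaw in the bay near (382,235), handle in the slot near (405,125). Next I'll go above the cap.

```bash
python3 -m creep '[[[0.079,-0.119,0.01,0,0,0,0],[0.079,-0.119,0.01,0,0,0,0],[0.079,-0.119,0.01,0,0,0,0],[0.079,-0.119,0.01,0,0,0,0],[0.079,-0.119,0.01,0,0,0,0],[0.079,-0.119,0.01,0,0,0,0],[0.079,-0.119,0.01,0,0,0,0],[0.079,-0.119,0,0,0,0,0],[0.079,-0.119,0,0,0,0,0],[0.079,-0.119,0,0,0,0,0]]]' >/dev/null; python3 -m creep '[[[0,0,0,0,0,0,0],[0,0,0,0,0,0,0]]]'
python3 - <<'E'
from h import *
snap('wrist','w4')
a=cv2.imread('pics/w4.png');g=cv2.cvtColor(a,cv2.COLOR_BGR2HSV)
m=((g[...,1]<50)&(g[...,2]>70)).astype(np.uint8)
m=cv2.morphologyEx(m,cv2.MORPH_CLOSE,np.ones((7,7)))
m[260:]=0
n,l,s,c=cv2.connectedComponentsWithStats(m)
for i in range(1,n):
    if s[i,4]>1500:
        cn=max(cv2.findContours((l==i).astype(np.uint8),cv2.RETR_EXTERNAL,cv2.CHAIN_APPROX_NONE)[0],key=len)
        h=cv2.convexHull(cn)[:,0]; P=world('w4',h,4)[:,:2]; (x,y),r=cv2.minEnclosingCircle(P.astype(np.float32)); e=cv2.fitEllipse(cn); print(s[i],c[i].round(),'circle',x,y,r,'ell',world('w4',[e[0]],4))
plan([477,-325,25])
E
```

```text
time_s: 8.83
position: [476.8, -324.3, 150.6]
eef_rot: [-0.0, -0.122, 0.993, 0.0]
wrist_force: [0.5, 0.4, 0.3]
gripper_width: 85.4
gripper_force: 0.0
[ 382   58   83   96 2429] [424. 108.] circle 362.93011474609375 -184.6842803955078 50.50906753540039 ell [[ 357.4377808 -188.9364258    4.       ]]
[  32   97  113  131 2469] [ 99. 163.] circle 497.2542724609375 -501.05413818359375 81.9977798461914 ell [[ 446.49453008 -527.07247589    4.        ]]
[ 223  152   70   68 3745] [258. 186.] circle 478.57049560546875 -325.5049133300781 37.18461990356445 ell [[ 476.98845678 -325.88113302    4.        ]]
shift units [ 0.0023 -0.0074  0.6284]
tool y yaw 1.8157296617058263 M [[-0.97, -0.242, -0.0], [-0.242, 0.97, 0.0], [-0.0, 0.0, -1.0]]
```

View pics/w4.png

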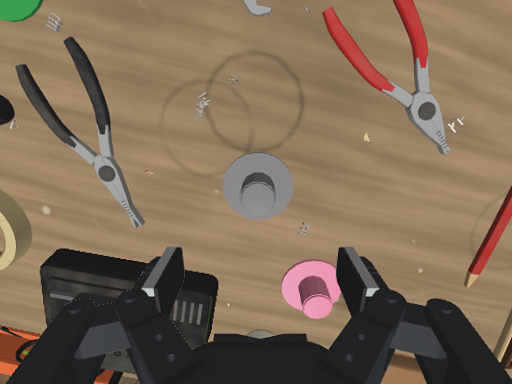

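The cap is centred at (258,186), with nothing in the fingers' way.

```bash
python3 -m creep '[[[-0.007,-0.008,0.12,0,0,0,0],[0,0,0.12,0,0,0,0],[0,0,0.12,0,0,0,0],[0,0,0.12,0,0,0,0],[0,0,0.08,0,0,0,0],[0,0,0.05,0,0,0,0],[0,0,0.018,0,0,0,0],[0,0,0,0,0,0,0.5],[0,0,0,0,0,0,1],[0,0,0,0,0,0,1]]]';python3 -m creep '[[[0,0,0,0,0,0,1],[0,0,0,0,0,0,1],[0,0,0,0,0,0,1],[0,0,0,0,0,0,1],[0,0,0,0,0,0,1]]]'; python3 -c "
from h import *
plan([470,100.5,150],1.81)"
```

```text
time_s: 9.72
position: [479.3, -325.9, 26.2]
eef_rot: [0.001, -0.122, 0.993, -0.001]
wrist_force: [0.6, -0.1, -0.4]
gripper_width: 51.2
gripper_force: 0.0
time_s: 10.13
position: [479.1, -325.9, 26.1]
eef_rot: [0.001, -0.122, 0.993, -0.0]
wrist_force: [-0.6, 0.3, 8.5]
gripper_width: 31.8
gripper_force: 59.9
shift units [-0.473   2.0788 -0.6212]
tool y yaw 1.8155110337370022 M [[-0.97, -0.242, 0.001], [-0.242, 0.97, -0.001], [-0.001, -0.001, -1.0]]
turn z units 0.003508433043160354 q6 -0.9827435918926948
```

```bash
python3 -m creep '[[[0,0,-0.06,0,0,0,1],[0,0,-0.12,0,0,0,1],[0,0,-0.14,0,0,0,1],[0,0,-0.14,0,0,0,1],[0,0,-0.06,0,0,0,1],[-0.05,0.14,0,0,0,0,1],[-0.05,0.14,0,0,0,0,1],[-0.05,0.14,0,0,0,0,1],[-0.05,0.14,0,0,0,0,1],[-0.05,0.14,0,0,0,0,1]]]' >/dev/null;python3 -m creep '[[[-0.05,0.14,0,0,0,0,1],[-0.05,0.14,0,0,0,0,1],[-0.05,0.14,0,0,0,0,1],[-0.05,0.14,0,0,0,0,1],[-0.05,0.14,0,0,0,0,1],[-0.05,0.14,0,0,0,0,1],[-0.05,0.14,0,0,0,0,1],[-0.05,0.14,0,0,0,0,1],[-0.05,0.14,0,0,0,0,1],[-0.05,0.12,0,0,0,0,1]]]';python3 -m creep '[[[0,0,0,0,0,0,1],[0,0,0,0,0,0,1],[0,0,0,0,0,0,1]]]'; python3 -c "
from h import *
snap('wrist','w5')
a=cv2.imread('pics/w5.png');cv2.imwrite('pics/c5.png',cv2.resize(a[:,150:430],None,fx=1.5625,fy=1.5625,interpolation=cv2.INTER_CUBIC))
plan([470,100.5,130],1.815)"
```

```text
time_s: 11.8
position: [523.3, 116.1, 129.6]
eef_rot: [0.0, -0.122, 0.993, 0.0]
wrist_force: [0.8, 0.2, -0.5]
gripper_width: 31.8
gripper_force: 59.7
time_s: 12.05
position: [523.4, 114.0, 129.3]
eef_rot: [0.0, -0.122, 0.993, -0.0]
wrist_force: [-0.2, -0.0, -0.2]
gripper_width: 31.7
gripper_force: 59.7
shift units [ 0.2749  0.0007 -0.0037]
tool y yaw 1.8150201522849922 M [[-0.97, -0.242, 0.0], [-0.242, 0.97, -0.0], [-0.0, -0.0, -1.0]]
turn z units 1.2829343084486587e-05 q6 -0.18247982664036322
```

View pics/c5.png

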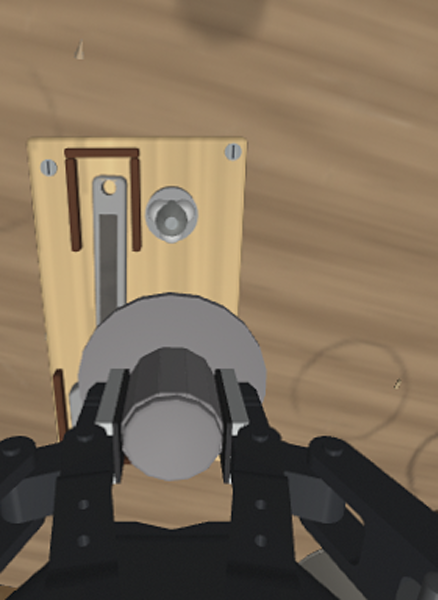

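The crop shows the stud (collar top about (172,213), tip (172,224)), the held cap (flange centre about (172,386), knob top (172,437)), and the wrench in its slot.

Run:
```python
from h import *
C=lambda P:np.array(P,float)/1.5625-.18+np.array([150,0])
p=world('w5',C([(172,213),(172,224),(172.5,386),(172,437)]),[28,56,105.2,142.7]);print(p.round(1))
k=world('w5',C([(29,139),(246,141)]),12)[:,:2];d=k[1]-k[0];th=np.arctan2(d[1],d[0])-np.pi/2;Rt=np.array([[np.cos(th),-np.sin(th)],[np.sin(th),np.cos(th)]]);print(th,np.linalg.norm(d),'stud',k.mean(0)+Rt@[40,19])
w=world('w5',C([(110,176)]),25)[:,:2];print('tail in tray',(w-k.mean(0))@Rt-[106,0])
# collar blob refine
a=cv2.imread('pics/w5.png');g=cv2.cvtColor(a,cv2.COLOR_BGR2HSV);m=(g[...,1]<45).astype(np.uint8);m[:115]=0;m[158:]=0;m[:,:240]=0;m[:,280:]=0
n,l,s,c=cv2.connectedComponentsWithStats(m);i=1+s[1:,4].argmax();print(s[i],c[i])
```

```text
[[468.  101.   28. ]
 [469.5 101.4  56. ]
 [524.4 115.4 105.2]
 [520.9 114.3 142.7]]
0.2334752813765948 116.6391181026133 stud [471.07904313 101.61729714]
tail in tray [[-87.46077707 -13.34324822]]
[243 120  34  36 935] [259.29518717 136.92299465]
```

```bash
python3 -m creep '[[[0.07,0,0,0,0,0,1],[0.09,0,0,0,0,0,1],[0.08,0,0,0,0,0,1],[0.034,0,0,0,0,0,1],[0,0,0.08,0,0,0,1],[0,0,0.08,0,0,0,1],[0,0,0.05,0,0,0,1],[0,0,0,0,0,0,1],[0,0,0,0,0,0,1]]]'; python3 -c "
from h import *
snap('wrist','w6')
a=cv2.imread('pics/w6.png')[100:384,150:430];cv2.imwrite('pics/c6.png',cv2.resize(a,None,fx=2,fy=2,interpolation=cv2.INTER_CUBIC))
plan([470,100.5,86])"
```

```text
time_s: 12.85
position: [470.4, 100.6, 87.2]
eef_rot: [-0.0, -0.122, 0.993, 0.0]
wrist_force: [-0.4, 0.9, -0.1]
gripper_width: 31.9
gripper_force: 59.7
shift units [0.0038 0.0001 0.0078]
tool y yaw 1.8149011356397053 M [[-0.97, -0.242, 0.0], [-0.242, 0.97, -0.0], [-0.0, -0.0, -1.0]]
```

View pics/c6.png

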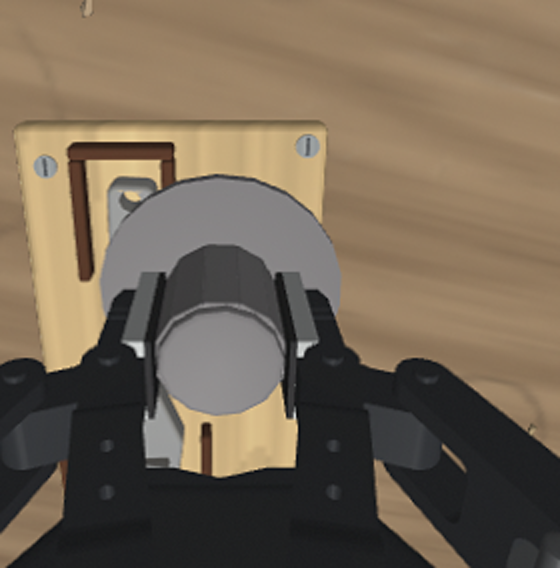

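The cap is upright over the stud region. I'll lower it gently and watch the forces.

```bash
python3 -m creep '[[[0,0,0.02,0,0,0,1],[0,0,0.02,0,0,0,1],[0,0,0,0,0,0,1],[0,0,0,0,0,0,1]]]';python3 -m creep '[[[0,0,0.015,0,0,0,1],[0,0,0.012,0,0,0,1],[0,0,0,0,0,0,1],[0,0,0,0,0,0,1]]]'
```

```text
time_s: 13.23
position: [470.2, 101.0, 79.1]
eef_rot: [-0.0, -0.122, 0.993, 0.0]
wrist_force: [0.3, -0.1, -0.4]
gripper_width: 31.6
gripper_force: 59.7
time_s: 13.57
position: [470.2, 101.1, 73.5]
eef_rot: [-0.0, -0.122, 0.993, 0.0]
wrist_force: [0.2, 0.1, -0.3]
gripper_width: 31.9
gripper_force: 59.7
```

```bash
python3 -m creep '[[[0,0,0.012,0,0,0,1],[0,0,0,0,0,0,1],[0,0,0,0,0,0,1]]]';python3 -m creep '[[[0,0,0.012,0,0,0,1],[0,0,0,0,0,0,1],[0,0,0,0,0,0,1]]]';python3 -m creep '[[[0,0,0.012,0,0,0,1],[0,0,0,0,0,0,1],[0,0,0,0,0,0,1]]]'
```

```text
time_s: 13.82
position: [470.2, 101.0, 71.2]
eef_rot: [-0.0, -0.122, 0.993, 0.0]
wrist_force: [0.1, -0.3, -1.1]
gripper_width: 32.0
gripper_force: 59.7
time_s: 14.07
position: [470.4, 100.9, 69.1]
eef_rot: [0.0, -0.122, 0.993, -0.0]
wrist_force: [-2.4, -1.8, 7.4]
gripper_width: 32.0
gripper_force: 60.7
time_s: 14.32
position: [470.1, 100.9, 66.5]
eef_rot: [-0.0, -0.122, 0.993, -0.0]
wrist_force: [-1.1, -3.1, 3.0]
gripper_width: 32.0
gripper_force: 60.1
```

```bash
python3 -m creep '[[[0,-0.003,0.012,0,0,0,1],[0,0,0,0,0,0,1],[0,0,0,0,0,0,1]]]';python3 -m creep '[[[0,0,0.015,0,0,0,1],[0,0,0,0,0,0,1],[0,0,0,0,0,0,1]]]';python3 -m creep '[[[0,0,0.015,0,0,0,1],[0,0,0,0,0,0,1],[0,0,0,0,0,0,1]]]';python3 -m creep '[[[0,0,0.01,0,0,0,1],[0,0,0,0,0,0,1],[0,0,0,0,0,0,1]]]'
```

```text
time_s: 14.57
position: [470.0, 100.5, 63.8]
eef_rot: [-0.0, -0.122, 0.993, 0.0]
wrist_force: [-2.1, -0.2, -2.1]
gripper_width: 31.9
gripper_force: 59.7
time_s: 14.82
position: [470.0, 100.4, 60.6]
eef_rot: [-0.001, -0.122, 0.993, 0.0]
wrist_force: [-1.0, -1.5, -5.8]
gripper_width: 31.8
gripper_force: 60.2
time_s: 15.07
position: [470.1, 100.4, 57.7]
eef_rot: [-0.0, -0.122, 0.993, 0.0]
wrist_force: [-1.7, -0.5, -11.3]
gripper_width: 32.2
gripper_force: 60.4
time_s: 15.32
position: [470.9, 100.5, 56.3]
eef_rot: [0.0, -0.122, 0.993, 0.0]
wrist_force: [-0.7, -0.2, -0.5]
gripper_width: 31.8
gripper_force: 61.1
```

```bash
python3 -m creep '[[[0,0,0.007,0,0,0,1],[0,0,0,0,0,0,1],[0,0,0,0,0,0,1]]]';python3 -m creep '[[[0,0,0.007,0,0,0,1],[0,0,0,0,0,0,1],[0,0,0,0,0,0,1]]]';python3 -m creep '[[[0,0,0.005,0,0,0,1],[0,0,0,0,0,0,1],[0,0,0,0,0,0,1]]]'
```

```text
time_s: 15.57
position: [470.6, 100.5, 54.8]
eef_rot: [0.0, -0.122, 0.993, -0.0]
wrist_force: [0.9, 0.5, 0.0]
gripper_width: 31.9
gripper_force: 61.1
time_s: 15.82
position: [470.8, 100.5, 54.1]
eef_rot: [0.001, -0.122, 0.993, -0.0]
wrist_force: [-4.0, 0.4, 16.2]
gripper_width: 32.0
gripper_force: 63.4
time_s: 16.07
position: [470.8, 100.5, 54.0]
eef_rot: [0.001, -0.122, 0.993, -0.0]
wrist_force: [-9.7, -1.3, 37.6]
gripper_width: 31.4
gripper_force: 65.9
```

```bash
python3 -m creep '[[[0,0,-0.002,0,0,0,1],[0,0,0,0,0,0,1],[0,0,0,0,0,0,1],[0,0,0,0,0,0,1]]]';python3 -m creep '[[[0,0,0,0,0,0,1],[0,0,0,0,0,0,1],[0,0,0,0,0,0,1],[0,0,0,0,0,0,1],[0,0,0,0,0,0,1],[0,0,0,0,0,0,1],[0,0,0,0,0,0,1],[0,0,0,0,0,0,1],[0,0,0,0,0,0,1]]]'
```

```text
time_s: 16.4
position: [470.8, 100.5, 54.0]
eef_rot: [0.001, -0.122, 0.993, -0.0]
wrist_force: [-7.3, -0.6, 28.0]
gripper_width: 31.9
gripper_force: 64.6
time_s: 17.15
position: [470.8, 100.5, 54.0]
eef_rot: [0.001, -0.122, 0.993, -0.0]
wrist_force: [-8.2, -1.3, 28.4]
gripper_width: 31.9
gripper_force: 64.6
```

```bash
python3 -c "
from rig import ticket
print(ticket.sign_off())"
```

```text
the job is handed in; nothing more can be done
None
```

I handed the job in at about 17 s on the robot's clock; no verdict came back. The wrench lies in the holder with its jaws in the wide bay, and the cap has clicked past the balls and is seated at collar height, still gripped and pressed down with a steady 28 N or so.

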